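# Recalibrate the dial thermometer with a flat screwdriver

### The job

Recalibrate the room thermometer lying on the shelf: take the flat screwdriver from its wooden stand, rest its blade lightly on the slotted adjuster in the middle of the dial and turn it gently until the blade drops fully into the slot, then turn the adjuster until the pointer's end points at the grey tab on the frame. Turn the pointer only with the screwdriver in the slot and never press hard, leave the tab where it is and the other things on the shelf undisturbed, and finally put the screwdriver back upright in its stand, fully home, and let go of it.

Things in the scene. Friction and masses are not known exactly. Their poses are not given: they have to be found in the camera images.
- handle_mid (a point): Centre of the screwdriver's square wooden handle, 24 x 24 x 65 mm (x, y normal to its faces, z up along it). The flat screwdriver is 115 mm long, about 90 g, and stands upright in the stand, blade down. This point is 82.5 mm above the blade's tip. Under the handle is a round black flange, 32 mm dia, 5 mm high, then a shank of 8 mm dia.
- blade_tip (a point): Middle of the screwdriver blade's lower edge, on the tool's axis; axes as for handle_mid. The blade is 12 mm wide along x, 2.2 mm thick along y, 16 mm long. The flange's underside is 45 mm above this point. In the stand the flange rests on the stand's top and this point is 7 mm above the shelf.
- stand: Fixed plywood block 60 x 60 x 52 mm; origin at the centre of its underside, on the shelf's top (60 mm above the table), z up. In the middle of its top is an 18 x 18 mm square hole, 47 mm deep, that takes the screwdriver's shank at any turn.
- thermometer: Dial thermometer fixed on its back on the shelf, without its lens; origin at the centre of its underside, x to 12 o'clock, z up. White plastic frame 140 mm dia, 24 mm high; dial face 16 mm above the shelf. In the middle is the round brass adjuster: slotted head, top 26 mm above the shelf, in a brass rim of 17 mm inner, 23 mm outer dia whose top is 28.5 mm above the shelf.
- slot_floor (a point): Centre of the floor of the adjuster's slot, 22 mm above the shelf; axes as the thermometer's. The slot is 4.6 mm wide, 4 mm deep, 17 mm long, right across the head. Its direction is NOT given by this pose: it lies along the pointer or up to 0.6 rad either side of it. It has about 0.2 rad of play each way on the blade. Turning it turns the pointer, against 0.04 N m of friction.
- spindle (a joint): How far the sprung adjuster (slot_floor with it, and the pointer) is pressed down, m: 0 at rest, 0.003 at the bottom. It starts to sink at 1.5 N, reaches the bottom at 6 N and is solid below. When a blade pressed on the head finds the slot, the head springs up round the blade and the push falls off.
- pointer_end (a point): Outer end of the thin black pointer, 56 mm from the dial's centre, about 20 mm above the shelf; x points outward along it. It begins 0.35 to 2.1 rad clockwise (seen from above) of the tab, so has to be turned counter-clockwise. It stays where it is left; its stops are well outside this.
- tab (a point): Inner end of the grey plastic tab on the frame's rim, 56 mm from the dial's centre, 27 mm above the shelf; x points outward. The tab is 20 mm long radially, 5 mm wide, its top 30 mm above the shelf. When set, the pointer's end is under this point.
- egg_timer_mid (a point): Bystander: green plastic egg timer, 66 mm dia, 65 mm tall; this point 30 mm up.
- jar_mid (a point): Bystander: closed glass spice jar, 44 mm dia, 90 mm tall; this point half-way up.
- crusher_mid (a point): Bystander: stainless steel pill crusher, 42 mm dia, 67 mm tall, with a cross bar 60 mm long; this point half-way up.
- ring_mid (a point): Bystander: white plastic ring 72 mm dia, 8 mm high, lying flat; this point is its centre.
- spare_knob_center (a point): Bystander: small white plastic knob, cylinder 26 mm dia, 20 mm tall, between the stand and the thermometer; this point is its centre.
- dish_mid (a point): Bystander: white ceramic dish 70 mm dia, 30 mm tall; this point half-way up.
Not all that is in view belongs to the job. What is shaped like the part that bears handle_mid but purple or turquoise is not meant.

How it is judged:
By the outcome, as a careful person would: the job done as asked, in the order asked, and still so for the second after the job is handed in, with the robot touching nothing.
It also fails if it takes over 72 s, if anything falls off the work surface, if the arm or the gripper's body presses on something with over 40 N, if the wrist force passes 120 N, or if a joint passes its speed limit or range.

### The arm

A 6-joint arm with a two-finger parallel gripper is mounted at the origin on the work surface. World frame = base frame: x ahead of the robot, y to its left, z up, the work surface at z = 0. Lengths are in mm, angles in degrees, forces in N, time in s.
With the tool pointing down it reaches from about 350 to 975 mm from the base axis. Payload 17.4 kg.
Tool frame: the origin (TCP) lies between the finger pads; the fingertips stand 14 mm ahead of it and the grasp point (between the pads) lies 5 mm behind it (tip_extent is the distance from the TCP to the fingertips, in mm); z points along the fingers, y is the direction in which the jaws open and shut (so a half turn about z gives the same grasp; the last joint's range is limited). The gripper opens to 85 mm and grips with 20 to 120 N. Pads are 22 mm wide; open, the fingers measure 114 mm over their backs; the gripper's body (76 mm by 85 mm) begins 54 mm behind the grasp point. The pads swing forward as they close: fully open they stand 13 mm farther back than shut.
Start: joints at [-75.332, 6.646, 82.598, -0, 90.757, -2.166], TCP at [195.465, -646.085, 245.303] pointing down, gripper open.
Joint ranges: [-162.19, 162.19], [-47.58, 125.68], [4.15, 143.07], [-65.23, 245.23], [0.69, 171.88], [-170.13, 170.13]. Speed limits (degrees/s): [108.29, 108.29, 127.2, 180, 180, 180].

### API

Orientations are given as [roll, pitch, yaw] about the fixed x, y, z axes, in that order (R = Rz(yaw) Ry(pitch) Rx(roll)).
In Python, from cell import read_state, snapshot, hand_in, tip_extent gives the robot as it stands.
- The arm moves only by the tool drive_tool, never from a script. Its argument "series" is one flat list of numbers, 6 for each row, row after row: the shift along the world's x, y, z in units of 50 mm (1.0 is 50 mm), then the turn, a rotation vector about the world's x, y, z in units of 8 degrees (1.0 is 8 degrees). A call has 1 to 8 rows; each row is the pose to reach, as a shift and turn from the pose commanded when the call began; what a row does not reach only later rows make up. A row lasts 1/10 s, in which the tool goes at most 50 mm and 8.59 degrees, less where a joint would pass 70% of its speed; a pose out of reach is approached as far as the arm can. A call with a gripper value outside its range is refused whole. "claw" is the finger opening in mm, from 0 to 85.4, set as the call begins (left out, the last holds). The fingers move at their own pace and stop on an object; "force" is the grip in N (left out, the last holds). Time passes only in rows, so rows that repeat a pose let the fingers close. It gives the time, the measured TCP pose, the force and the opening at its end, in the units of the state.
- read_state(): the state, without advancing time (a new reading comes with each control period).
- snapshot(name): name is "scene" or "top" or "wrist"; returns a dict with "img" (480x640x3 uint8, red, green, blue), "mtx" (3x3 intrinsics, pixels), "T" (4x4, takes a point from camera to world coordinates); the wrist camera has in their place "mount" (4x4, takes a point from camera to tool coordinates, whose origin is the TCP and whose axes are the flange's). Camera axes: x right, y up, looking along -z (the intrinsics and any distortion apply to the point x, -y, -z); pixel columns grow to the right and rows downward; lengths in mm; the calibration is good to about 2 mm. A picture is of the moment at which its call begins: read the wrist's pose just before it. There is no depth.
- hand_in(): hands the job in, once; it reports no verdict.
The state is a dict: "t": time; "joint_pos": joint angles; "qvel": joint speeds; "joint_torque": joint torques, N m; "tool_pos": TCP position; "orientation": TCP orientation; "contact_force": force on the tool from outside, world axes, zero at the start; "ft_torque": the same for the moment, N m; "grip_width": finger opening in mm.
Only numpy, scipy, OpenCV 4.12 (cv2) and the standard library are available. Lean on these libraries where they do the work, as an engineer would, in place of code of your own. Each camera call takes 0.05 s, during which the arm holds its last target.

## Working session

There is one attempt and no reset: what is moved stays moved. The work goes in short steps, Python scripts to look and compute and a tool call to move; the robot and the scene stay as the last step left them, time stands still between calls to the robot, and variables do not carry over. Pictures are saved under pics/ and viewed, and the job is handed in when it is done.

Besides the shell and the picture viewer there is one more tool, called by a JSON object that holds its "method" and its "body", one argument or row to a line. drive_tool: Moves the arm, as the interface text tells. Its arguments: {"type":"object","properties":{"series":{"type":"array"},"claw":{"type":"number"},"force":{"type":"number"}},"required":["series"]}

```bash
ls; mkdir -p pics
python3 - <<'E'
from cell import read_state, snapshot, tip_extent
import cv2,numpy as np
s=read_state();print(s,tip_extent)
for n in("scene","top","wrist"):
    d=snapshot(n);cv2.imwrite(f"pics/{n}0.png",d["img"][:,:,::-1]);print(n,d["mtx"],d.get("T"),d.get("mount"),[k for k in d])
    np.savez(f"pics/{n}0.npz",**{k:v for k,v in d.items() if k!="img" and v is not None})
E
```

```text
pics
{'t': 0.0, 'joint_pos': array([-7.53323552e+01,  6.67359700e+00,  8.26359543e+01,  4.31861819e-04,
        9.07579765e+01, -2.16632450e+00]), 'qvel': array([-0.07319899, -0.02433243,  0.04328928, -0.01558946, -0.06884986,
       -0.05369006]), 'joint_torque': array([ 1.15068917e-03, -7.31987214e+01, -6.32487130e+01,  5.74771275e-05,
        6.25290981e-03,  4.55709983e-05]), 'tool_pos': array([ 195.42025118, -645.90069577,  244.56612455]), 'orientation': array([-1.79932537e+02, -2.98410394e-03,  1.68339730e+01]), 'contact_force': array([-0.49204312,  0.0333263 , -0.65680279]), 'ft_torque': array([ 0.02075519,  0.00216002, -0.02269341]), 'grip_width': 85.48444453517178} 14.0
scene [[458.78276225   0.         329.33042027]
 [  0.         458.78276225 247.02486986]
 [  0.           0.           1.        ]] [[ 6.84273934e-01 -4.03794702e-01  6.07222382e-01  1.03496962e+03]
 [ 7.28918803e-01  4.02875182e-01 -5.53506067e-01 -4.49355975e+02]
 [-2.11320104e-02  8.21365586e-01  5.70010537e-01  5.86703235e+02]
 [ 0.00000000e+00  0.00000000e+00  0.00000000e+00  1.00000000e+00]] None ['img
[... 170 characters left out ...]
27044e-01 -1.66032113e-01  3.39703977e+02]
 [-9.99705924e-01 -2.42324901e-02  9.23516526e-04  1.31386530e+01]
 [-3.11294395e-03  1.66005497e-01  9.86119914e-01  1.18056915e+03]
 [ 0.00000000e+00  0.00000000e+00  0.00000000e+00  1.00000000e+00]] None ['img', 'mtx', 'T']
wrist [[390.8470009    0.         324.13300892]
 [  0.         390.8470009  239.79805634]
 [  0.           0.           1.        ]] None [[ 1.14250201e-03  9.59208658e-01  2.82696735e-01  7.11935372e+01]
 [ 9.99999216e-01 -1.24102042e-03  1.69426850e-04  1.69849921e-01]
 [ 5.13348123e-04  2.82696320e-01 -9.59209324e-01 -1.29191735e+02]
 [ 0.00000000e+00  0.00000000e+00  0.00000000e+00  1.00000000e+00]] ['img', 'mtx', 'mount']
```

View pics/scene0.png

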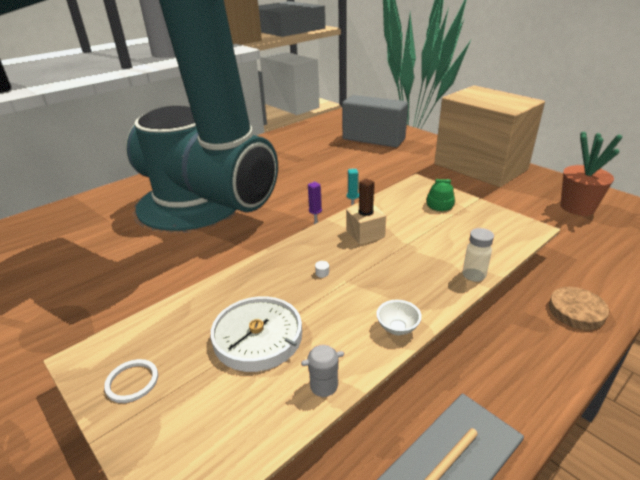

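View pics/top0.png

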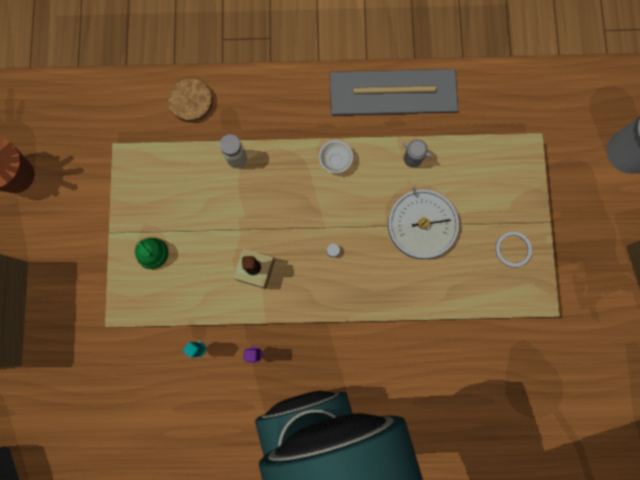

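View pics/wrist0.png

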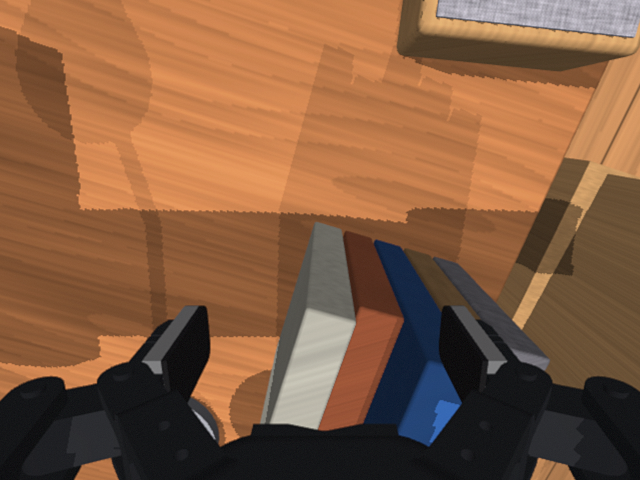

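The brown handle in the wooden stand is at scene (366,195) and top (251,266). The look-alikes are purple at scene (315,198) and turquoise at (353,183), and neither stands in the plywood stand. I'll confirm with an enlarged crop and measure from it.

```bash
cat > h.py <<'E'
import numpy as np,cv2
from scipy.spatial.transform import Rotation as R
from cell import read_state,snapshot
def cam(n):
    s=read_state(); d=snapshot(n)
    if n=="wrist":
        T=np.eye(4);T[:3,:3]=R.from_euler('xyz',s['orientation'],degrees=True).as_matrix();T[:3,3]=s['tool_pos'];d['T']=T@d['mount']
    return d
def ray(d,uv,z):
    K=d['mtx'];v=np.linalg.inv(K)@[uv[0],uv[1],1];w=d['T'][:3,:3]@[v[0],-v[1],-v[2]];o=d['T'][:3,3]
    return o+w*(z-o[2])/w[2]
def proj(d,p):
    q=d['T'][:3,:3].T@(np.array(p)-d['T'][:3,3]);v=d['mtx']@[q[0],-q[1],-q[2]];return v[:2]/v[2]
def crop(d,x,y,w,h,f,name):
    c=d['img'][y:y+h,x:x+w,::-1];cv2.imwrite(name,cv2.resize(c,None,fx=f,fy=f,interpolation=cv2.INTER_CUBIC))
E
python3 - <<'E'
from h import *
t=snapshot("top");s=snapshot("scene")
a=t['img'][220:320,210:310,::-1];b=t['img'][175:275,375:475,::-1]
cv2.imwrite("pics/tc.png",np.hstack([cv2.resize(x,(400,400),interpolation=cv2.INTER_CUBIC) for x in(a,b)]))
a=s['img'][165:265,300:400,::-1];b=s['img'][285:385,205:305,::-1]
cv2.imwrite("pics/sc.png",np.hstack([cv2.resize(x,(400,400),interpolation=cv2.INTER_CUBIC) for x in(a,b)]))
for n,uv,z in[("handletop",(249,265),182),("dial",(424,225),84)]:print(n,ray(t,uv,z))
print(ray(s,(257,326),88.5),ray(s,(367,183),182))
E
```

```text
handletop [483.9519704  147.02177128 182.        ]
dial [ 570.01061364 -188.54727143   84.        ]
[ 580.72472736 -189.55885078   88.5       ] [497.22918594 143.44257134 182.        ]
```

View pics/tc.png

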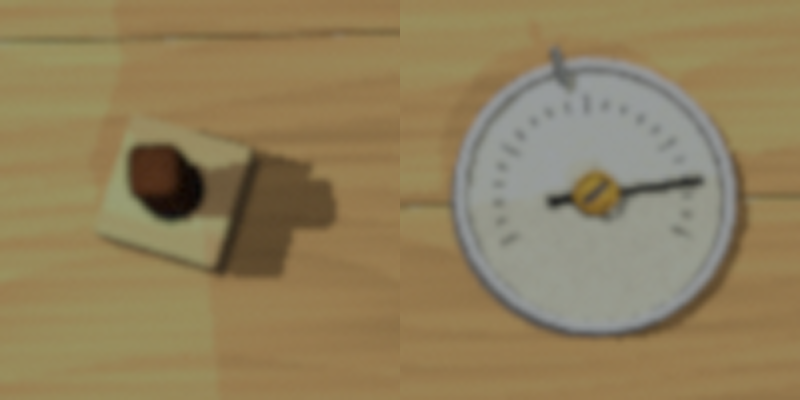

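View pics/sc.png

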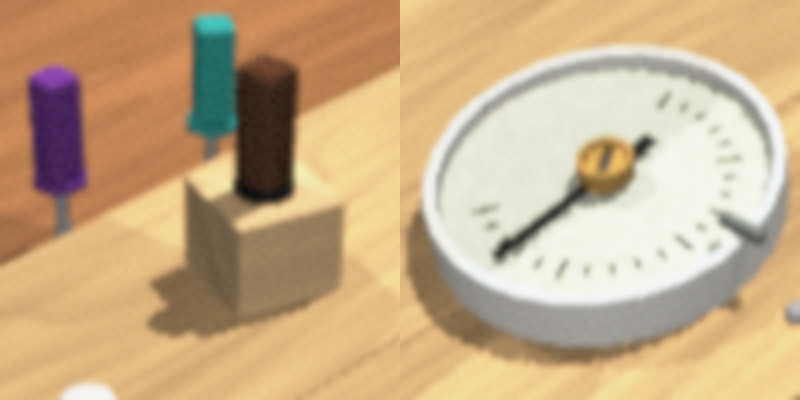

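The crop confirms that the brown handle is the one in the plywood block (top crop (155,170), stand centre (176,193)). The slot appears to lie about 40° counter-clockwise of the pointer. Next I'll compute positions.

Run:
```python
from h import *
t=snapshot("top");s=snapshot("scene")
def T(x,y,z,x0=210,y0=220):return ray(t,(x0+(x+.5)/4-.5,y0+(y+.5)/4-.5),z)
def S(x,y,z,x0,y0):return ray(s,(x0+(x+.5)/4-.5,y0+(y+.5)/4-.5),z)
c=[T(*p,112) for p in[(133,118),(255,152),(220,270),(97,232)]];m=np.mean(c,0);print("stand",m,[np.degrees(np.arctan2(*(c[i+1]-c[i])[1::-1])) for i in range(3)],[np.linalg.norm(c[i+1]-c[i]) for i in range(3)])
print("handle",T(155,170,182))
print("handle scene top",S(268,64,182,300,165))
D=lambda x,y,z:T(x-400,y,z,375,175)
fc=D(596,195,82);a=D(597,193,88);tb=D(570,85,90);pe=D(702,181,80)
print(fc,a,tb,pe)
for c in(fc,a):
  print([ (np.linalg.norm((p-c)[:2]),np.degrees(np.arctan2(p[1]-c[1],p[0]-c[0]))) for p in(tb,pe)])
p=D(585,205,86);q=D(608,180,86);print("slot",np.degrees(np.arctan2(q[1]-p[1],q[0]-p[0])))
print("scene adj",S(605-400,160,88,205,285),"frame",S(604-400,180,84,205,285))
tc=S(722-400,216,88,205,285);print("tab",tc, "ptr",S(500-400,255,80,205,285))
```

```text
stand [488.40922691 147.43254241 112.        ] [np.float64(-107.0836162680223), np.float64(163.0657320098803), np.float64(71.48244309672522)] [np.float64(61.3769245695962), np.float64(59.06405706507599), np.float64(61.89118252779622)]
handle [489.19123811 148.13370661 182.        ]
handle scene top [489.79169002 150.36257418 182.        ]
[ 573.75991742 -188.34487383   82.        ] [ 573.48310258 -187.79466485   88.        ] [ 628.49168492 -176.90518623   90.        ] [ 580.02910776 -242.0895539    80.        ]
[(np.float64(55.91451355554033), np.float64(11.805642795552652)), (np.float64(54.10908781433765), np.float64(-83.34665019874653))]
[(np.float64(56.07606330391033), np.float64(11.197480246025156)), (np.float64(54.68807147215395), np.float64(-83.12537659581545))]
slot -44.28207838016002
scene adj [ 576.60759903 -188.78161199   88.        ] frame [ 581.54627885 -193.34681728   84.        ]
tab [ 631.26541126 -174.89732773   88.        ] ptr [ 582.63403208 -241.69027927   80.        ]
```

Measurements are consistent: the stand is 60 mm across, and the tab and pointer lie at radii of 56 and 54.5 mm. Moving the wrist camera over the stand.

{"method": "drive_tool", "body": {
  "series": [0.3,0.8,1,0,0,0,0.6,1.6,1,0,0,0,0.95,2.55,1,0,0,0,1.3,3.5,1,0,0,0,1.65,4.45,1,0,0,0,2.0,5.4,1,0,0,0,2.35,6.35,1,0,0,0,2.7,7.3,1,0,0,0]
}}

```text
t: 1.15
tool_pos: [327.8, -286.7, 295.4]
orientation: [180.0, -0.0, 16.8]
contact_force: [0.9, -0.2, 0.6]
grip_width: 85.5
```

{"method": "drive_tool", "body": {
  "series": [0.35,0.95,0,0,0,0,0.7,1.9,0,0,0,0,1.05,2.85,0,0,0,0,1.4,3.8,0,0,0,0,1.75,4.75,0,0,0,0,2.1,5.7,0,0,0,0,2.45,6.65,0,0,0,0,2.8,7.6,0,0,0,0]
}}

```text
t: 1.95
tool_pos: [466.1, 89.1, 295.6]
orientation: [180.0, -0.1, 16.9]
contact_force: [1.4, -0.5, -0.0]
grip_width: 85.8
```

{"method": "drive_tool", "body": {
  "series": [0.2,0.6,0,0,0,0,0.38,0.98,0,0,0,0,0.38,0.98,0,0,0,0,0.38,0.98,0,0,0,0]
}}

```text
t: 2.35
tool_pos: [484.9, 135.9, 295.2]
orientation: [180.0, 0.0, 16.9]
contact_force: [0.7, -0.4, 0.9]
grip_width: 85.2
```

Run:
```python
from h import *
s=read_state();print(s['t'],s['tool_pos'],s['orientation'],s['joint_pos'])
d=cam("wrist");cv2.imwrite("pics/w1.png",d['img'][:,:,::-1]);import pickle;pickle.dump(d,open("pics/w1.pkl","wb"))
print(proj(d,(489,148.5,182)),proj(d,(488.4,147.4,112)))
```

```text
2.35 [484.89212655 135.92775342 295.15905906] [1.79993131e+02 2.86699924e-02 1.68827032e+01] [ 1.27619073e+01 -1.54503655e+01  9.88744660e+01 -8.97066648e-03
  9.66040017e+01  8.58781729e+01]
[307.01325838 227.99709971] [311.75592483 207.17736098]
```

View pics/w1.png

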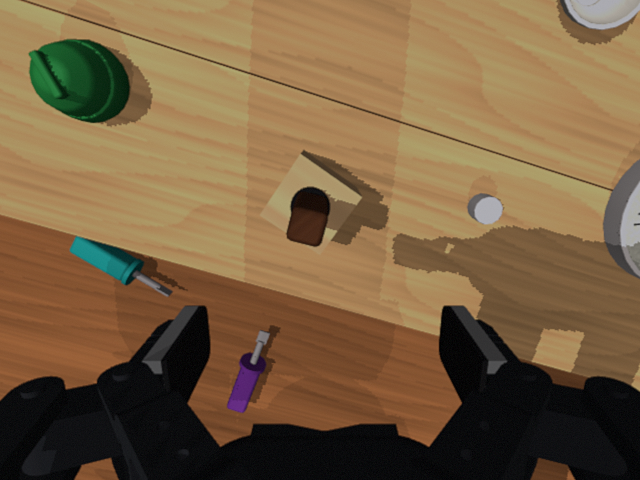

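The handle is at (307,228) in the wrist view, which matches the predicted (307,228). The turquoise and purple ones sit off the shelf at the lower left. I need the handle's yaw, so I'll enlarge.

Run:
```python
from h import *;import pickle
d=pickle.load(open("pics/w1.pkl","rb"));crop(d,252,145,115,110,6,"pics/w1c.png")
```

```text
(no output)
```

View pics/w1c.png

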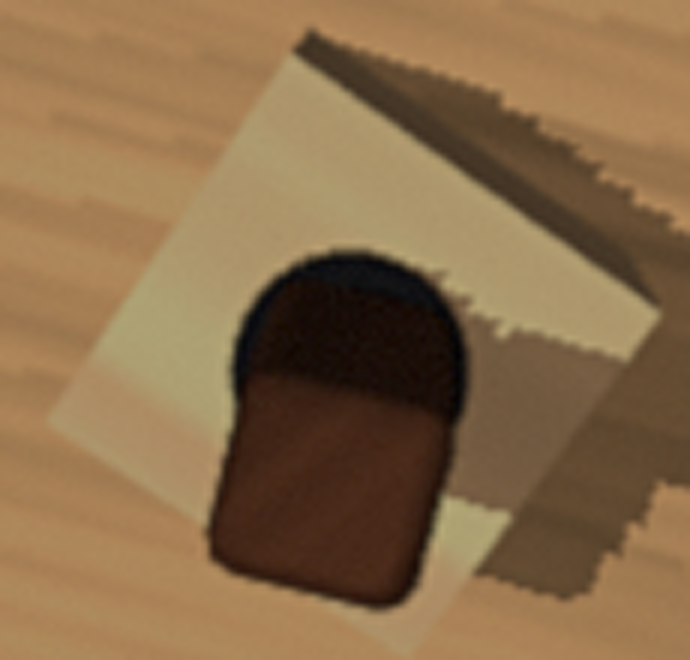

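Run:
```python
from h import *;import pickle
d=pickle.load(open("pics/w1.pkl","rb"))
P=lambda x,y,z:ray(d,(252+(x+.5)/6-.5,145+(y+.5)/6-.5),z)
c=[(245,372),(455,415),(405,610),(208,565)]
q=[P(*p,182) for p in c];print(np.mean(q,0))
for a,b in zip(q,q[1:]+q[:1]):
  e=b-a;print(np.linalg.norm(e),np.degrees(np.arctan2(e[1],e[0]))%90)
for a,b in[((245,385),(212,535)),((453,425),(418,575)),((235,575),(385,609))]:
  e=P(*b,182)-P(*a,182);print(np.degrees(np.arctan2(e[1],e[0]))%90)
s=[P(*p,112) for p in[(296,50),(660,312),(410,655),(50,418)]];print(np.mean(s,0))
for a,b in zip(s,s[1:]+s[:1]):
  e=b-a;print(np.linalg.norm(e),np.degrees(np.arctan2(e[1],e[0]))%90)
print("flange ctr",P(350,365,117))
```

```text
[489.79190506 149.21007874 182.        ]
22.560959219280218 5.132807044087215
22.244662759086587 2.9998459704743823
21.789017184492863 3.4833760827678333
21.602125897715787 5.008294036201128
3.510555923784068
4.226176941233803
3.577771769112246
[489.58239004 148.73356455 112.        ]
59.39357705856263 71.47155080086165
59.18431971023499 72.16206298890077
59.60530684443639 72.14565942467422
59.88342155273925 71.95535737609056
flange ctr [490.38092109 149.35623913 117.        ]
```

Handle yaw is about 4° and its centre (489.8,149.1). The stand centre is (489.5,148.6) at yaw −18°. Moving above it and turning to align.

{"method": "drive_tool", "body": {
  "series": [0.1,0.26,-0.6,0,0,-0.8,0.1,0.26,-1.4,0,0,-1.6,0.1,0.26,-1.7,0,0,-1.6,0.1,0.26,-1.7,0,0,-1.6,0.1,0.26,-1.7,0,0,-1.6]
}}

```text
t: 2.9
tool_pos: [490.3, 148.4, 212.0]
orientation: [-180.0, -0.1, 4.1]
contact_force: [0.3, 0.3, 0.7]
grip_width: 85.4
```

Run:
```python
from h import *
s=read_state();print(s['t'],s['tool_pos'],s['orientation'],s['joint_pos'],s['qvel'])
d=cam("wrist");cv2.imwrite("pics/w2.png",d['img'][:,:,::-1]);import pickle;pickle.dump(d,open("pics/w2.pkl","wb"))
```

```text
2.9 [490.32448707 148.38778028 212.02223391] [-1.79988080e+02 -8.40541227e-02  4.14079054e+00] [ 1.39857161e+01 -1.34352559e+01  1.04878501e+02 -2.62860762e-03
  8.84719001e+01  9.98449849e+01] [ 0.19836008 -0.36578876 -1.10154242  0.01276238  0.0175794   0.7275497 ]
```

View pics/w2.png

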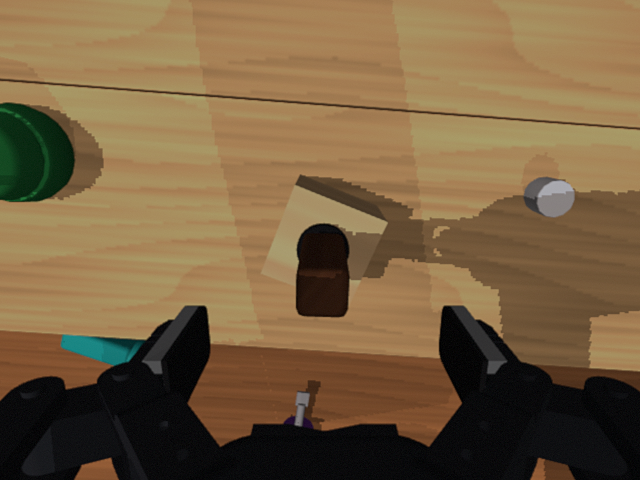

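The jaws are square to the handle and centred on it (columns 297–348, middle 322). Descending and gripping.

{"method": "drive_tool", "body": {
  "series": [0,0.01,-0.6,0,0,0,0,0.01,-1.3,0,0,0,0,0.01,-1.3,0,0,0,0,0.01,-1.3,0,0,0]
}}

```text
t: 3.35
tool_pos: [490.5, 149.3, 147.2]
orientation: [-180.0, -0.1, 4.1]
contact_force: [0.3, -0.4, 0.3]
grip_width: 85.4
```

{"method": "drive_tool", "body": {
  "series": [0,0,0,0,0,0,0,0,0,0,0,0,0,0,0,0,0,0,0,0,0,0,0,0,0,0,0,0,0,0,0,0,0,0,0,0,0,0,0,0,0,0,0,0,0,0,0,0],
  "claw": 15,
  "force": 50
}}

```text
t: 4.15
tool_pos: [490.2, 149.4, 146.0]
orientation: [-180.0, -0.0, 4.0]
contact_force: [-1.1, -1.0, 5.5]
grip_width: 23.9
```

Run:
```python
from h import *
s=read_state();print(s['t'],s['tool_pos'],s['orientation'],s['grip_width'],s['contact_force'],s['ft_torque'])
```

```text
4.15 [490.23919167 149.40662685 145.96574993] [-1.79989977e+02 -4.97368799e-02  4.03796804e+00] 23.858908723530163 [-1.12130212 -0.97589852  5.49107495] [-0.04028513  0.15688101 -0.01514141]
```

Gripped: opening 23.9 mm, with the blade tip 79 mm below the TCP. Lifting 80 mm straight up.

{"method": "drive_tool", "body": {
  "series": [0,0,0.2,0,0,0,0,0,0.6,0,0,0,0,0,1.1,0,0,0,0,0,1.6,0,0,0,0,0,1.6,0,0,0,0,0,1.6,0,0,0]
}}

```text
t: 4.75
tool_pos: [490.1, 149.3, 225.7]
orientation: [-180.0, -0.0, 4.0]
contact_force: [-0.3, 0.3, -1.3]
grip_width: 23.7
```

Run:
```python
from h import *
s=read_state();print(s['t'],s['tool_pos'],s['orientation'],s['grip_width'],s['contact_force'],s['ft_torque'])
w=cam("wrist");S=cam("scene")
p=proj(S,s['tool_pos']-[0,0,79]);q=proj(w,s['tool_pos']-[0,0,79]);print(p,q)
def c(d,p,r=40):
    x,y=[int(min(max(v,r),m-r)) for v,m in zip(p,(640,480))];return cv2.resize(d['img'][y-r:y+r,x-r:x+r,::-1],(400,400),interpolation=cv2.INTER_CUBIC)
cv2.imwrite("pics/bl.png",np.hstack([c(S,p,30),c(w,q,50)]))
```

```text
4.75 [490.05702799 149.30894137 225.73622074] [-1.79992826e+02 -3.87167294e-02  4.03299191e+00] 23.6991309134607 [-0.31860324  0.3190946  -1.34982855] [ 0.0251099  -0.05106112 -0.03653884]
[365.91411755 196.85392716] [323.59737467 256.7116221 ]
```

View pics/bl.png

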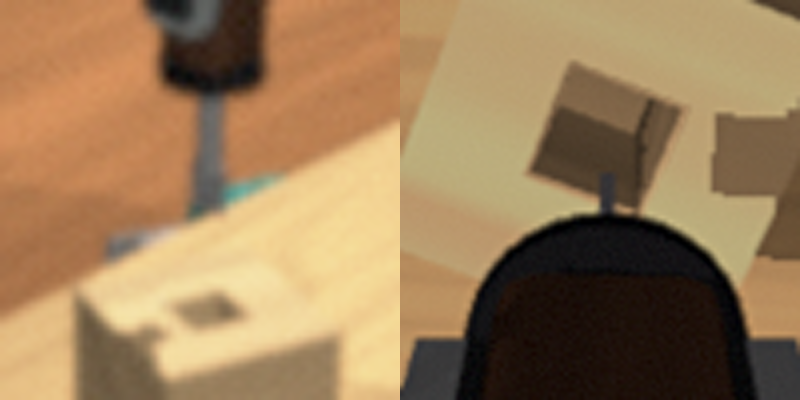

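In the wrist view the blade shows edge-on (narrow across the image, about 2 mm). Its width therefore lies along tool x, and the blade angle equals tool yaw. Moving back of the dial at yaw −60 for a look.

{"method": "drive_tool", "body": {
  "series": [0.1,-0.7,0,0,0,-1,0.25,-1.4,0,0,0,-2,0.4,-2.1,0,0,0,-3,0.5,-2.8,0,0,0,-4,0.6,-3.5,0,0,0,-5,0.8,-4.2,0,0,0,-6,0.9,-4.9,0,0,0,-7,1.03,-5.6,0,0,0,-8]
}}

```text
t: 5.65
tool_pos: [541.2, -132.1, 224.3]
orientation: [179.9, 0.1, -60.3]
contact_force: [0.5, -0.1, -1.1]
grip_width: 23.9
```

{"method": "drive_tool", "body": {
  "series": [0,0,0,0,0,0,0,0,0,0,0,0]
}}

```text
t: 5.85
tool_pos: [541.2, -131.1, 224.1]
orientation: [179.9, 0.1, -60.0]
contact_force: [0.0, 0.8, 0.2]
grip_width: 23.9
```

Run:
```python
from h import *
s=read_state();print(s['t'],s['tool_pos'],s['orientation'],s['joint_pos'],s['contact_force'],s['ft_torque'])
d=cam("wrist");cv2.imwrite("pics/w3.png",d['img'][:,:,::-1]);import pickle;pickle.dump(d,open("pics/w3.pkl","wb"))
```

```text
5.85 [ 541.1638285  -131.14342032  224.14332284] [ 1.79928657e+02  8.99249648e-02 -5.99938336e+01] [-1.62522704e+01 -7.73026979e+00  9.88290131e+01  1.06336539e-02
  8.90155512e+01  1.33741314e+02] [0.0070337  0.77561923 0.16374053] [ 0.04310528  0.02776097 -0.03415177]
```

View pics/w3.png

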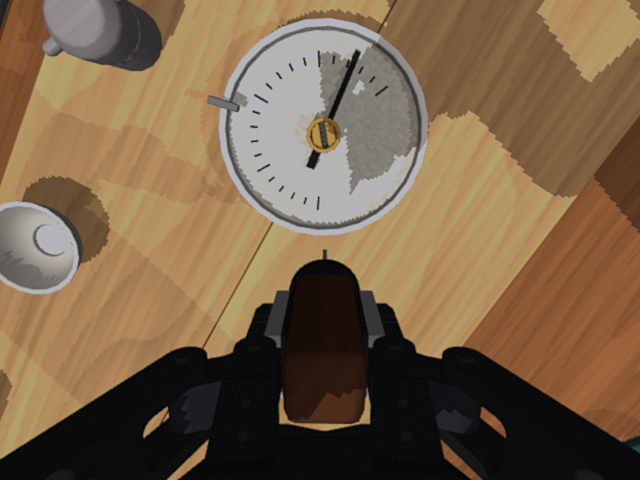

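Run:
```python
from h import *;import pickle
d=pickle.load(open("pics/w3.pkl","rb"))
a=d['img'][14:134+14-14,200:360,::-1]
cv2.imwrite("pics/w3c.png",cv2.resize(d['img'][15:165,205:405,::-1],None,fx=4,fy=4,interpolation=cv2.INTER_CUBIC))
crop(d,298,108,50,50,12,"pics/w3d.png")
```

```text
(no output)
```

View pics/w3c.png

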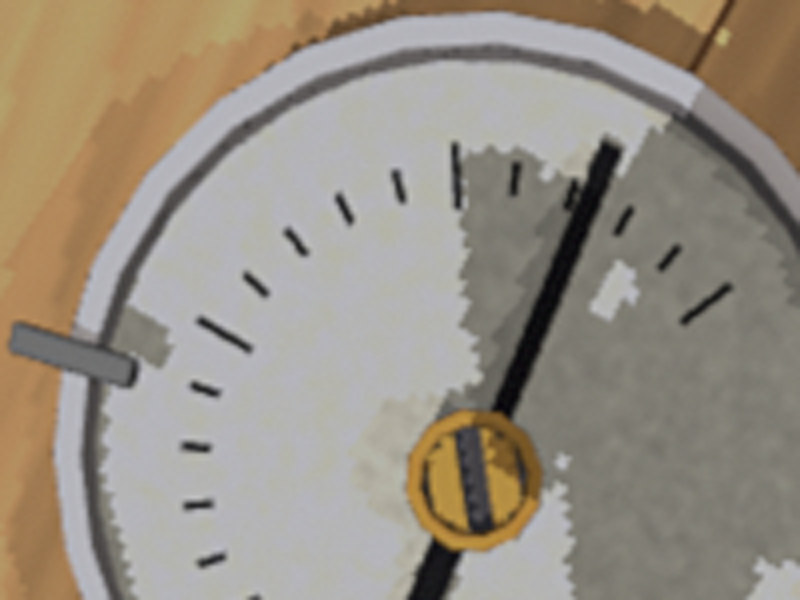

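View pics/w3d.png

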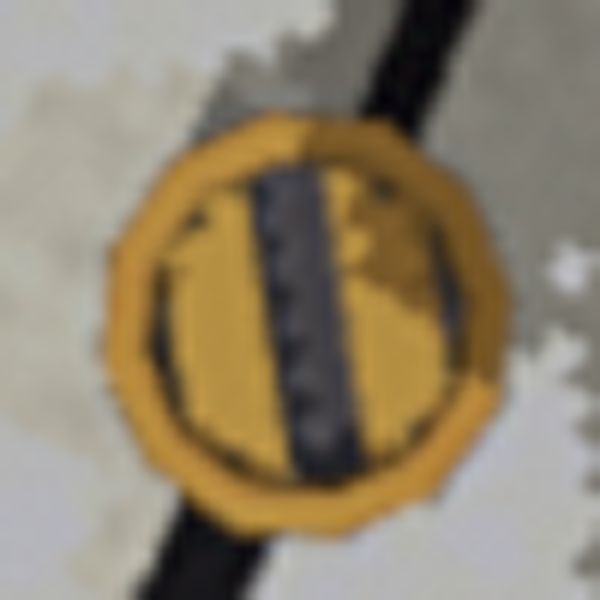

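```bash
cat > m3.py <<'E'
from h import *;import pickle
d=pickle.load(open("pics/w3.pkl","rb"))
P=lambda x,y,z:ray(d,(205+(x+.5)/4-.5,15+(y+.5)/4-.5),z)
Q=lambda x,y,z:ray(d,(298+(x+.5)/12-.5,108+(y+.5)/12-.5),z)
ang=lambda a,b:np.degrees(np.arctan2(b[1]-a[1],b[0]-a[0]))
c=Q(308,323,88.5);print("rim",c, np.linalg.norm(Q(106,323,88.5)-Q(510,323,88.5)))
c2=Q(308,323,86);print("slot mid",Q(308,325,86),"slot",ang(Q(330,475,85),Q(287,175,85)))
t=P(133,370,90);p=P(610,147,80);pt=P(430,580,80)
print("tab",t,np.linalg.norm((t-c)[:2]),ang(c,t)," tabdir",ang(P(133,370,90),P(13,334,90)))
print("ptr",p,np.linalg.norm((p-c)[:2]),ang(c,p),ang(pt,p))
# slot wall check: rim full frame circle
E
python3 m3.py
```

```text
rim [ 573.63460234 -187.87193735   88.5       ] 22.024523027257917
slot mid [ 573.55346704 -187.71986591   86.        ] slot -51.524618975966206
tab [ 629.21239274 -175.20610193   90.        ] 57.0027558378846 12.838100114965727  tabdir 13.927751438434806
ptr [ 580.4360689  -242.81767633   80.        ] 55.3650989333138 -82.94352876340542 -83.26940506310949
```

Run:
```python
from h import *;import pickle
d=pickle.load(open("pics/w3.pkl","rb"));s=read_state()
x=R.from_euler('xyz',s['orientation'],degrees=True).as_matrix()[:,0];o=s['tool_pos']-[0,0,79]
for k in(-6,6):print(k,proj(d,o+k*x))
print(proj(d,o+6*x+[0,0,16]))
crop(d,295,235,60,50,12,"pics/w3e.png")
c=np.array([573.6,-187.8]);print((c-s['tool_pos'][:2])/50)
```

```text
-6 [321.7783349 268.5185771]
6 [321.73637905 248.36442873]
[321.55278354 257.81394763]
[ 0.64745209 -1.14697307]
```

View pics/w3e.png

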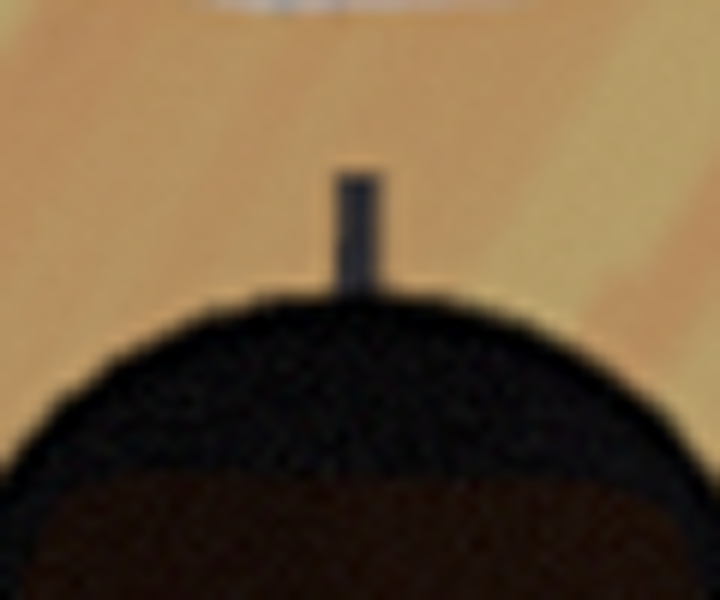

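```bash
python3 - <<'E'
from h import *;import pickle
d=pickle.load(open("pics/w3.pkl","rb"))
Tw=d['T']@np.linalg.inv(d['mount'])
for dx,dy in((6,0),(6,1)):
  p=(Tw@[dx,dy,79,1])[:3];print(proj(d,p))
p=Tw@[0,0,79,1];print(p)
for i in range(4):
  s=read_state();print(s['t'],s['tool_pos'],s['orientation'])
E
sed -i 's/^d=.*/d=pickle.load(open("pics\/w3.pkl","rb"));Tw=d["T"]@np.linalg.inv(d["mount"]);print("tool",Tw[:3,3])/' m3.py; python3 m3.py|head -3
```

```text
[322.6478934  247.44269509]
[324.43745234 247.44536251]
[ 541.01663853 -131.0852422   145.14348138    1.        ]
5.9 [ 541.22739561 -130.45134632  224.44579188] [ 1.79950175e+02  6.97635931e-02 -5.99146673e+01]
5.9 [ 541.22739561 -130.45134632  224.44579188] [ 1.79950175e+02  6.97635931e-02 -5.99146673e+01]
5.9 [ 541.22739561 -130.45134632  224.44579188] [ 1.79950175e+02  6.97635931e-02 -5.99146673e+01]
5.9 [ 541.22739561 -130.45134632  224.44579188] [ 1.79950175e+02  6.97635931e-02 -5.99146673e+01]
tool [ 541.1638285  -131.14342032  224.14332284]
rim [ 573.63460234 -187.87193735   88.5       ] 22.024523027257917
slot mid [ 573.55346704 -187.71986591   86.        ] slot -51.524618975966206
```

The camera and tool geometry agree to about 1 mm. The slot is at −51.5°, the pointer at −83° and the tab at +12.9°. I'll hover the tip over the adjuster at yaw −68 and check the relative position there.

{"method": "drive_tool", "body": {
  "series": [0.3,-0.5,-0.1,0,0,-0.5,0.66,-1.14,-0.3,0,0,-1,0.66,-1.14,-0.7,0,0,-1,0.66,-1.14,-1.02,0,0,-1,0.66,-1.14,-1.02,0,0,-1,0.66,-1.14,-1.02,0,0,-1,0.66,-1.14,-1.02,0,0,-1]
}}

```text
t: 6.6
tool_pos: [574.8, -187.1, 175.6]
orientation: [-179.9, -0.1, -67.9]
contact_force: [0.1, 0.8, -0.4]
grip_width: 23.8
```

Run:
```python
from h import *
s=read_state();print(s['t'],s['tool_pos'],s['orientation'],s['joint_pos'],s['contact_force'],s['ft_torque'])
d=cam("wrist");S=snapshot("scene");import pickle;pickle.dump(d,open("pics/w4.pkl","wb"))
a=cv2.resize(d['img'][195:275,285:365,::-1],(400,400),interpolation=cv2.INTER_CUBIC)
b=cv2.resize(S['img'][285:345,225:285,::-1],(400,400),interpolation=cv2.INTER_CUBIC)
cv2.imwrite("pics/w4.png",np.hstack([a,b]))
```

```text
6.6 [ 574.75517173 -187.13162054  175.58156861] [-1.79933562e+02 -5.77088742e-02 -6.79003952e+01] [-2.04534272e+01 -6.05205548e-01  9.66240436e+01  2.43233809e-03
  8.38931937e+01  1.37446678e+02] [ 0.1061307   0.75527022 -0.36863234] [ 0.05322566 -0.05356939  0.04579697]
```

View pics/w4.png

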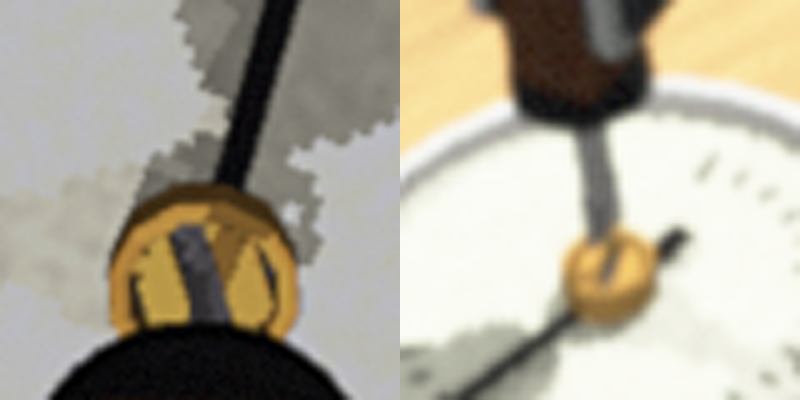

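Run:
```python
from h import *;import pickle
d=pickle.load(open("pics/w4.pkl","rb"));Tw=d["T"]@np.linalg.inv(d["mount"])
for q in((6,0,79),(0,0,79),(6,0,63)):print(q,proj(d,(Tw@[*q,1])[:3]))
for c in((573.6,-187.8,88.5),(574.3,-188,88.5)):print(proj(d,c))
crop(d,300,225,50,40,14,"pics/w4b.png")
```

```text
(6, 0, 79) [322.63753237 247.6149419 ]
(0, 0, 79) [322.63698713 257.76694929]
(6, 0, 63) [322.48504128 256.95771646]
[325.1459274  253.06275677]
[324.1634487  252.32991166]
```

View pics/w4b.png

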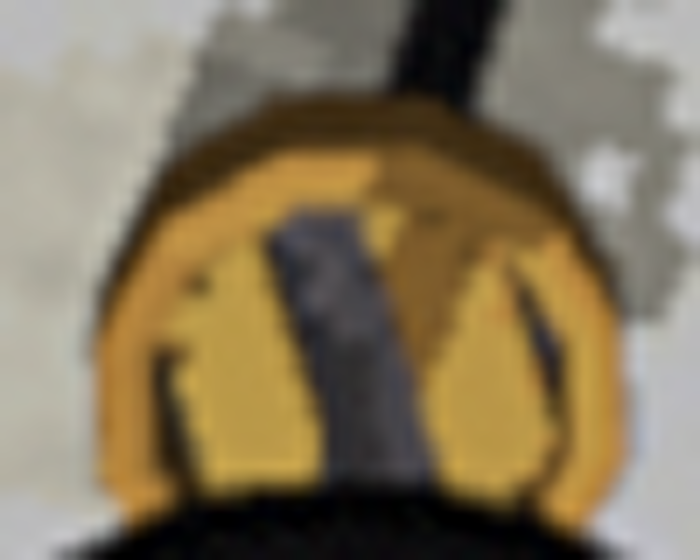

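The rim centre sits about 0.5 mm to tool +y and 1 mm to tool +x of the tip. I'll correct that and descend to just above the head.

{"method": "drive_tool", "body": {
  "series": [0,-0.018,-0.06,0,0,0,0,-0.018,-0.12,0,0,0,0,-0.018,-0.17,0,0,0,0,-0.018,-0.17,0,0,0,0,-0.018,-0.17,0,0,0]
}}

```text
t: 7.2
tool_pos: [574.5, -188.6, 165.7]
orientation: [180.0, 0.0, -68.0]
contact_force: [0.3, -0.6, -1.4]
grip_width: 23.8
```

{"method": "drive_tool", "body": {
  "series": [0,0,-0.01,0,0,0,0,0,-0.01,0,0,0,0,0,-0.01,0,0,0]
}}

```text
t: 7.5
tool_pos: [574.5, -188.6, 165.4]
orientation: [-180.0, -0.0, -68.0]
contact_force: [-0.3, 0.3, -0.7]
grip_width: 23.4
```

{"method": "drive_tool", "body": {
  "series": [0,0,-0.01,0,0,0,0,0,-0.01,0,0,0,0,0,-0.01,0,0,0]
}}

```text
t: 7.8
tool_pos: [574.5, -188.6, 164.9]
orientation: [-180.0, -0.0, -68.0]
contact_force: [-0.0, 0.6, -0.5]
grip_width: 23.4
```

{"method": "drive_tool", "body": {
  "series": [0,0,-0.01,0,0,0,0,0,-0.01,0,0,0,0,0,-0.01,0,0,0]
}}

```text
t: 8.1
tool_pos: [574.5, -188.6, 164.4]
orientation: [-180.0, -0.0, -68.0]
contact_force: [-1.3, 0.7, 1.5]
grip_width: 23.9
```

{"method": "drive_tool", "body": {
  "series": [0,0,-0.01,0,0,0,0,0,-0.01,0,0,0,0,0,-0.01,0,0,0]
}}

```text
t: 8.4
tool_pos: [574.5, -188.6, 163.9]
orientation: [-180.0, -0.0, -68.0]
contact_force: [-0.4, -0.8, 1.4]
grip_width: 23.7
```

{"method": "drive_tool", "body": {
  "series": [0,0,-0.01,0,0,0,0,0,-0.01,0,0,0,0,0,-0.01,0,0,0]
}}

```text
t: 8.7
tool_pos: [574.5, -188.6, 163.4]
orientation: [-180.0, -0.0, -68.0]
contact_force: [-0.2, 0.7, 1.5]
grip_width: 23.6
```

Contact came at TCP z ≈164.5 (predicted 165) with a soft spring response of about 1.5 N. Turning gently counter-clockwise to find the slot.

{"method": "drive_tool", "body": {
  "series": [0,0,-0.006,0,0,0.1,0,0,-0.006,0,0,0.2,0,0,-0.006,0,0,0.3,0,0,-0.006,0,0,0.4,0,0,-0.006,0,0,0.5,0,0,-0.006,0,0,0.5]
}}

```text
t: 9.3
tool_pos: [574.5, -188.5, 162.9]
orientation: [180.0, 0.0, -63.9]
contact_force: [1.7, 1.1, -2.8]
grip_width: 23.2
```

{"method": "drive_tool", "body": {
  "series": [0,0,0,0,0,0.15,0,0,0,0,0,0.3,0,0,0,0,0,0.45,0,0,0,0,0,0.6,0,0,0,0,0,0.75,0,0,0,0,0,0.75]
}}

```text
t: 9.9
tool_pos: [574.5, -188.7, 163.0]
orientation: [180.0, -0.0, -57.9]
contact_force: [0.6, 1.2, -1.3]
grip_width: 23.3
```

```bash
cat > look.py <<'E'
from h import *;import sys,pickle
n=sys.argv[1]
s=read_state();print(s['t'],s['tool_pos'],s['orientation'],s['contact_force'],s['ft_torque'])
S=snapshot("scene");d=cam("wrist");pickle.dump((d,S),open(f"pics/{n}.pkl","wb"))
a=cv2.resize(d['img'][150:290,255:395,::-1],(400,400),interpolation=cv2.INTER_CUBIC)
b=cv2.resize(S['img'][285:345,225:285,::-1],(400,400),interpolation=cv2.INTER_CUBIC)
cv2.imwrite(f"pics/{n}.png",np.hstack([a,b]))
E
python3 look.py l5
```

```text
9.9 [ 574.47671377 -188.65207077  163.04449517] [ 1.79992831e+02 -5.48549454e-03 -5.79028769e+01] [ 0.5813967   1.21500291 -1.28291645] [ 0.06346995 -0.09499357  0.00862589]
```

View pics/l5.png

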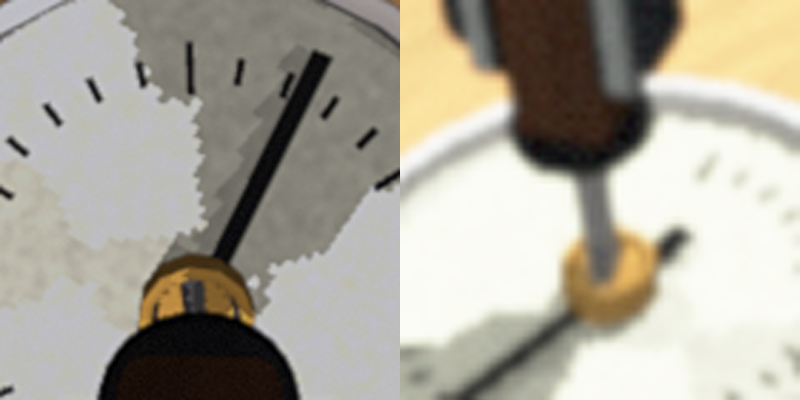

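The push fell to zero, so the blade has found the slot (yaw ≈ −58 to −63). Centring on the slot and lowering towards its floor in small steps.

{"method": "drive_tool", "body": {
  "series": [0,0,0,0,0,0.25,0,0,0,0,0,0.5,0,0,0,0,0,0.75,0,0,-0.015,0,0,0.75,0,0,-0.03,0,0,0.75,0,0,-0.03,0,0,0.75]
}}

```text
t: 10.6
tool_pos: [574.4, -188.6, 161.4]
orientation: [180.0, 0.0, -52.0]
contact_force: [-0.3, -0.8, -0.7]
grip_width: 23.4
```

{"method": "drive_tool", "body": {
  "series": [0,0,-0.01,0,0,0,0,0,-0.01,0,0,0,0,0,-0.01,0,0,0]
}}

```text
t: 10.9
tool_pos: [574.5, -188.6, 161.1]
orientation: [-180.0, -0.0, -52.0]
contact_force: [0.2, 0.4, -1.1]
grip_width: 23.3
```

{"method": "drive_tool", "body": {
  "series": [0,0,-0.01,0,0,0,0,0,-0.01,0,0,0,0,0,-0.01,0,0,0]
}}

```text
t: 11.2
tool_pos: [574.5, -188.6, 160.6]
orientation: [-180.0, -0.0, -52.0]
contact_force: [-0.2, 0.0, 1.4]
grip_width: 23.5
```

{"method": "drive_tool", "body": {
  "series": [0,0,-0.01,0,0,0,0,0,-0.01,0,0,0,0,0,-0.01,0,0,0]
}}

```text
t: 11.5
tool_pos: [574.6, -188.6, 160.1]
orientation: [-180.0, -0.0, -52.0]
contact_force: [-0.9, -0.7, 2.5]
grip_width: 23.5
```

```bash
python3 look.py l6
```

```text
11.5 [ 574.55293298 -188.61693344  160.11566259] [-1.79993390e+02 -1.02594621e-02 -5.19699827e+01] [-0.94127847 -0.73794492  2.50196926] [-0.03813437  0.04748    -0.00010016]
```

View pics/l6.png

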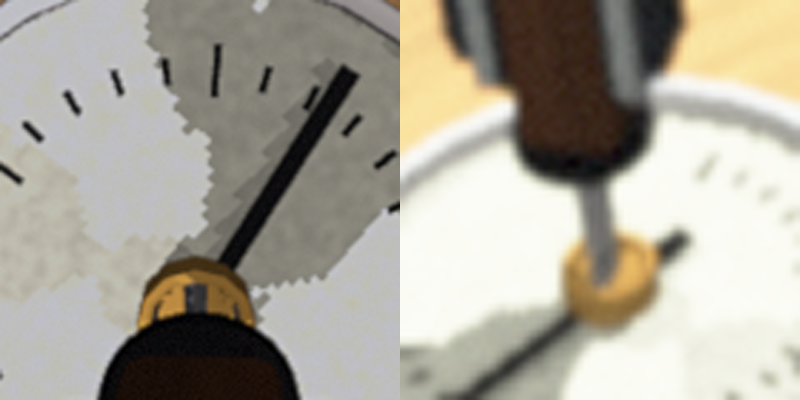

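The floor contact is 4 mm below the head contact, so the blade is fully in the slot at 2.5 N. Turning counter-clockwise.

{"method": "drive_tool", "body": {
  "series": [0,0,0.004,0,0,0.5,0,0,0.004,0,0,1,0,0,0.004,0,0,1.5,0,0,0.004,0,0,2,0,0,0.004,0,0,2.5,0,0,0.004,0,0,3,0,0,0.004,0,0,3.5,0,0,0.004,0,0,4]
}}

```text
t: 12.4
tool_pos: [574.7, -188.2, 160.2]
orientation: [-179.9, -0.0, -19.8]
contact_force: [1.0, 3.7, 2.1]
grip_width: 23.7
```

```bash
python3 look.py l7
```

```text
12.4 [ 574.73183995 -188.16045225  160.24437028] [-1.79942623e+02 -1.12307090e-02 -1.97906877e+01] [1.04700897 3.66483299 2.09110917] [ 0.69945034 -0.33379693 -0.08123397]
```

View pics/l7.png

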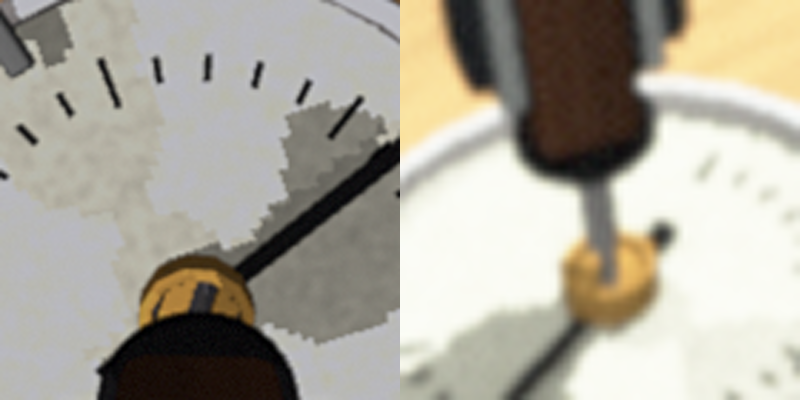

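The pointer follows, with the slot lagging the blade by its play. The side force of 3.7 N suggests easing y by +0.5 mm. Continuing.

{"method": "drive_tool", "body": {
  "series": [0,0.01,0,0,0,0.5,0,0.01,0,0,0,1,0,0.01,0,0,0,1.5,0,0.01,0,0,0,2,0,0.01,0,0,0,2.5,0,0.01,0,0,0,3,0,0.01,0,0,0,3.5,0,0.01,0,0,0,4]
}}

```text
t: 13.3
tool_pos: [574.7, -187.8, 160.3]
orientation: [-180.0, -0.0, 12.1]
contact_force: [1.8, 3.4, 1.5]
grip_width: 23.3
```

{"method": "drive_tool", "body": {
  "series": [0,0,0,0,0,0.5,0,0,0,0,0,1,0,0,0,0,0,1.5,0,0,0,0,0,2,0,0,0,0,0,2.5,0,0,0,0,0,3,0,0,0,0,0,3.5,0,0,0,0,0,3.5]
}}

```text
t: 14.1
tool_pos: [574.6, -187.7, 160.2]
orientation: [-180.0, -0.0, 40.0]
contact_force: [0.8, 4.7, 1.1]
grip_width: 23.8
```

```bash
python3 look.py l8
python3 - <<'E'
import pickle,cv2
d,S=pickle.load(open("pics/l8.pkl","rb"));cv2.imwrite("pics/l8w.png",d['img'][:,:,::-1])
E
```

```text
14.1 [ 574.58882826 -187.74157843  160.20027346] [-1.79976498e+02 -3.27874570e-02  4.00000494e+01] [0.76981338 4.72452591 1.12215172] [ 1.051601   -0.27517935 -0.02809586]
```

View pics/l8w.png

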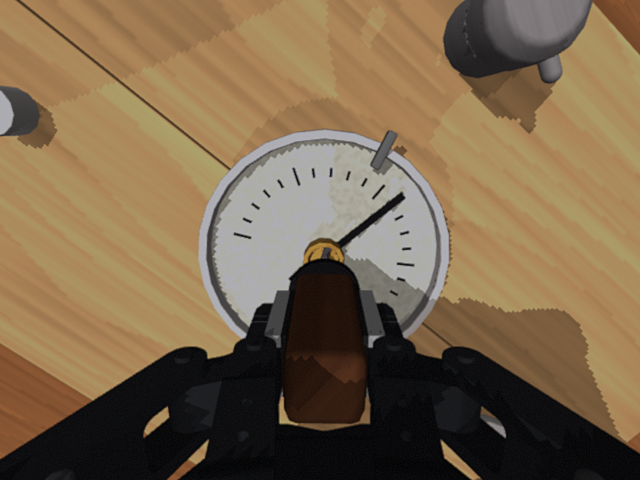

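```bash
cat > ang.py <<'E'
from h import *;import sys,pickle
n=sys.argv[1];u=[float(x) for x in sys.argv[2:]]
d=pickle.load(open(f"pics/{n}.pkl","rb"))[0]
t=ray(d,u[:2],90);p=ray(d,u[2:4],80)
for c in((573.6,-187.8),):
  for q in(t,p):
    e=q[:2]-c;print(q,np.hypot(*e),np.degrees(np.arctan2(e[1],e[0])))
E
python3 - <<'E'
from h import *;import pickle
d=pickle.load(open("pics/l8.pkl","rb"))[0];crop(d,300,120,130,130,6,"pics/l8c.png")
E
```

```text
(no output)
```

View pics/l8c.png

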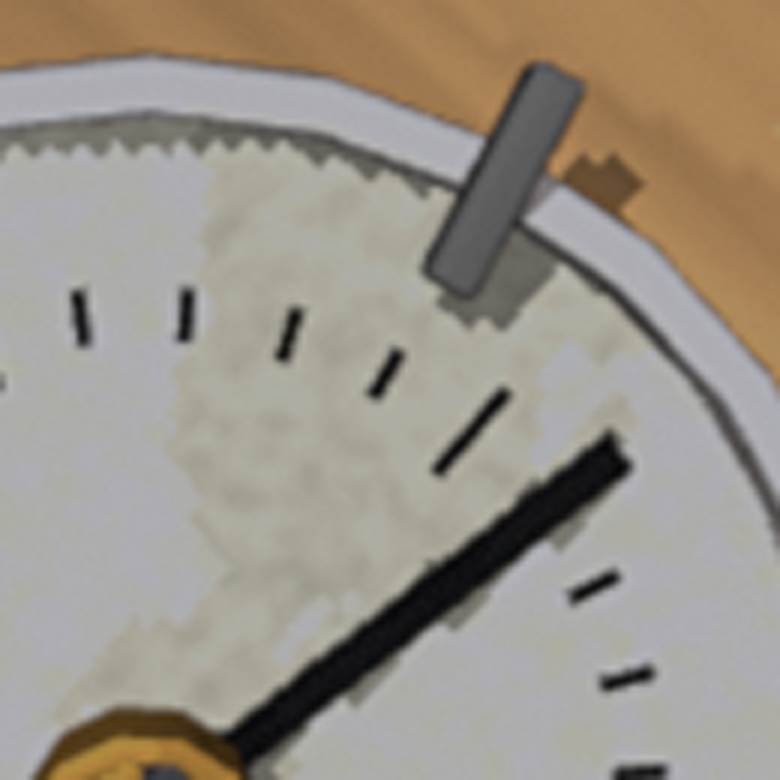

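```bash
python3 ang.py l8 374.6 166.9 402.6 194.6
python3 - <<'E'
from h import *;import pickle
d=pickle.load(open("pics/l8.pkl","rb"))[0]
c=ray(d,(312,243.5),80);print(c)
f=lambda x,y,z:ray(d,(300+(x-2.5)/6,120+(y-2.5)/6),z)
a=f(245,745,80);b=f(618,450,80);print("ptr dir",np.degrees(np.arctan2(*(b-a)[1::-1])))
a=f(450,284,90);b=f(555,75,90);print("tab dir",np.degrees(np.arctan2(*(b-a)[1::-1])))
E
```

```text
[ 629.73401461 -174.51601067   90.        ] 57.684417037546524 13.31398757181778
[ 628.48607771 -197.63911553   80.        ] 55.76100538100171 -10.163140108391637
[ 575.75579694 -177.66217261   80.        ]
ptr dir -10.19876488253534
tab dir 14.670476531044473
```

The pointer is at −10.2° and the tab at about +13.3°, so roughly 23.4° remain. Turning 20° first.

{"method": "drive_tool", "body": {
  "series": [0,0,0,0,0,0.4,0,0,0,0,0,0.8,0,0,0,0,0,1.2,0,0,0,0,0,1.6,0,0,0,0,0,2,0,0,0,0,0,2.3,0,0,0,0,0,2.5,0,0,0,0,0,2.5]
}}

```text
t: 15.0
tool_pos: [574.5, -187.8, 160.1]
orientation: [-180.0, -0.0, 59.9]
contact_force: [0.7, 5.2, 1.5]
grip_width: 23.5
```

```bash
python3 look.py l9
python3 - <<'E'
from h import *;import pickle
d=pickle.load(open("pics/l9.pkl","rb"))[0];crop(d,310,130,130,130,6,"pics/l9c.png")
E
```

```text
15.0 [ 574.49465922 -187.80707337  160.13580945] [-1.79974165e+02 -2.70691763e-02  5.99347039e+01] [0.67209695 5.24427859 1.48280041] [ 1.22182953 -0.16707301 -0.02997297]
```

View pics/l9c.png

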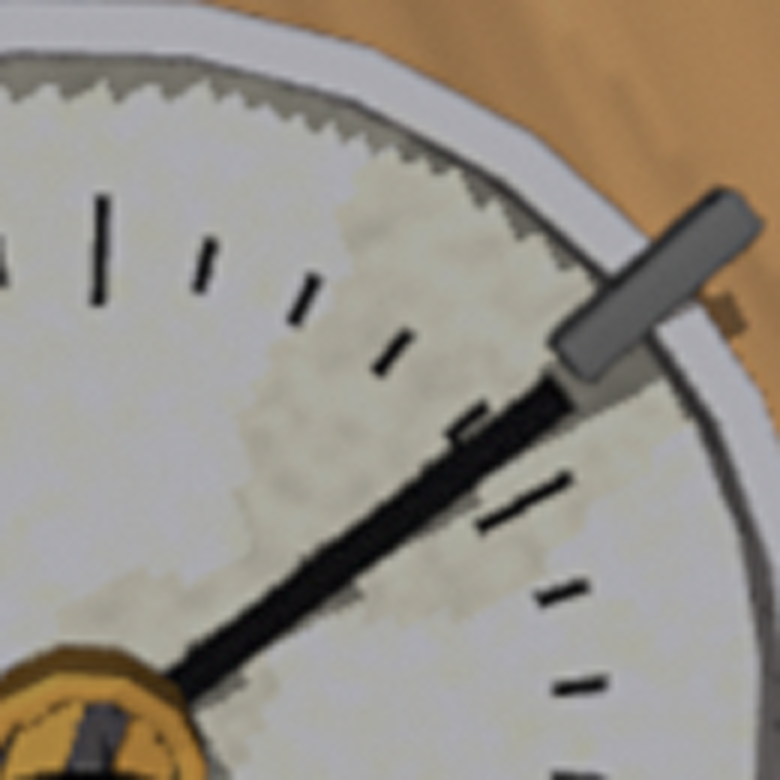

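```bash
python3 ang.py l9 405.1 189.6 403.1 195.1;  python3 - <<'E'
from h import *;import pickle
d=pickle.load(open("pics/l9.pkl","rb"))[0]
f=lambda x,y,z:ray(d,(310+(x-2.5)/6,130+(y-2.5)/6),z)
a=f(185,690,80);b=f(561,393,80);print("ptr dir",np.degrees(np.arctan2(*(b-a)[1::-1])))
a=f(573,360,90);b=f(738,208,90);print("tab dir",np.degrees(np.arctan2(*(b-a)[1::-1])))
E
```

```text
[ 629.81935339 -174.27850331   90.        ] 57.822543768824836 13.523532895793892
[ 628.54316409 -178.83384893   80.        ] 55.66994831297847 9.268374770518221
ptr dir 9.792342268023463
tab dir 14.317315699684729
```

About 4.2° to go.

{"method": "drive_tool", "body": {
  "series": [0,0,0,0,0,0.15,0,0,0,0,0,0.3,0,0,0,0,0,0.42,0,0,0,0,0,0.5,0,0,0,0,0,0.5,0,0,0,0,0,0.5]
}}

```text
t: 15.7
tool_pos: [574.5, -187.8, 160.2]
orientation: [-180.0, -0.0, 63.9]
contact_force: [0.8, 5.1, 2.1]
grip_width: 23.3
```

```bash
python3 look.py l10
python3 - <<'E'
from h import *;import pickle
d,S=pickle.load(open("pics/l10.pkl","rb"));crop(d,310,130,130,130,6,"pics/l10c.png")
t=snapshot("top")
a=cv2.resize(t['img'][180:260,385:465,::-1],(400,400),interpolation=cv2.INTER_CUBIC)
b=cv2.resize(S['img'][295:375,225:305,::-1],(400,400),interpolation=cv2.INTER_CUBIC)
cv2.imwrite("pics/l10t.png",np.hstack([a,b]))
E
```

```text
15.7 [ 574.51881607 -187.78355735  160.16399472] [-1.79981557e+02 -3.06043839e-02  6.38763179e+01] [0.81643506 5.12224496 2.11332668] [ 1.21213009 -0.13520546 -0.03110894]
```

View pics/l10c.png

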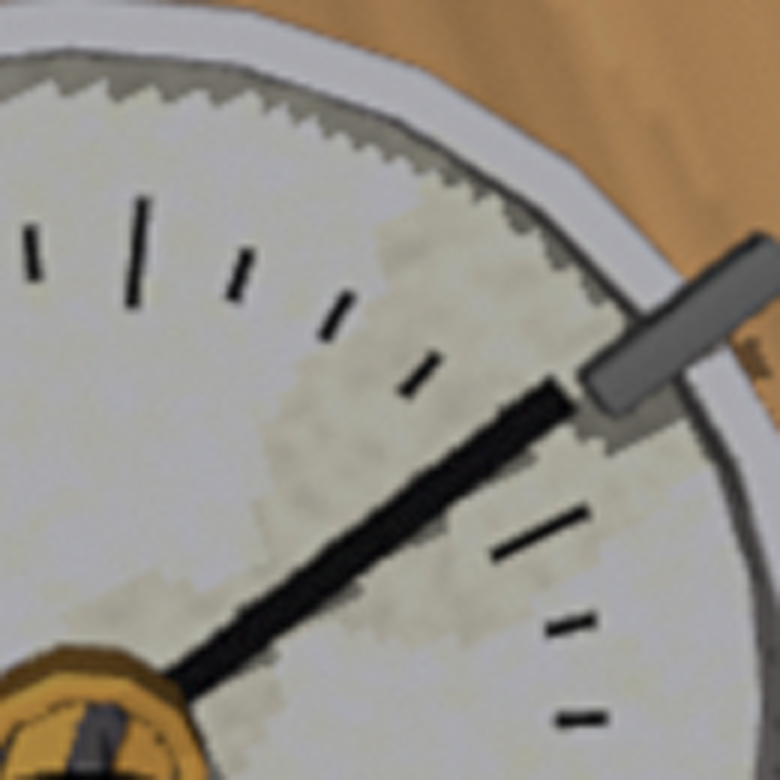

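View pics/l10t.png

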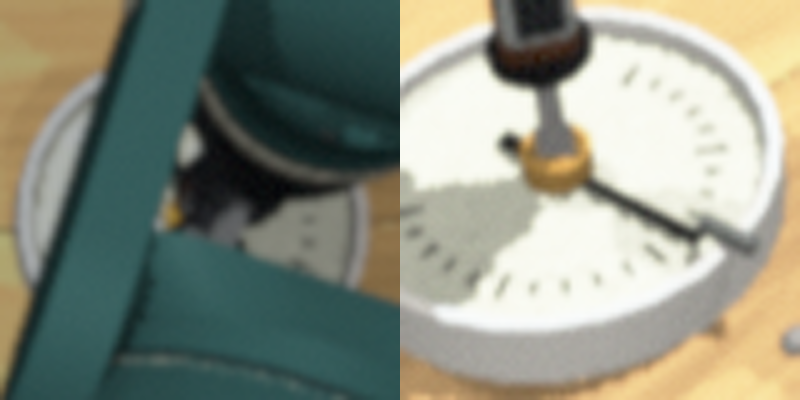

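```bash
python3 ang.py l10 410 195.2 403.4 195.4;  python3 - <<'E'
from h import *;import pickle
d,S=pickle.load(open("pics/l10.pkl","rb"))
f=lambda x,y,z:ray(d,(310+(x-2.5)/6,130+(y-2.5)/6),z)
a=f(185,688,80);b=f(563,395,80);print("ptr dir",np.degrees(np.arctan2(*(b-a)[1::-1])))
a=f(603,394,90);b=f(768,252,90);print("tab dir",np.degrees(np.arctan2(*(b-a)[1::-1])))
g=lambda x,y,z:ray(S,(225+(x-402)/5,295+(y-2)/5),z)
c=np.array([573.6,-187.8])
for n,q in(("tab",g(697,222,90)),("ptr",g(693,237,80)),("ptrtail",g(508,143,80))):
  print(n,q,np.degrees(np.arctan2(*(q[:2]-c)[::-1])))
a=g(508,143,80);b=g(693,237,80);print(np.degrees(np.arctan2(*(b-a)[1::-1])))
a=g(697,222,90);b=g(755,243,90);print(np.degrees(np.arctan2(*(b-a)[1::-1])))
E
```

```text
[ 629.85902233 -174.14853925   90.        ] 57.89162265706037 13.639412197048518
[ 627.840077   -175.22208245   80.        ] 55.679349521925914 13.055756848900451
ptr dir 13.233267042750732
tab dir 16.466010960949774
tab [ 632.31058963 -177.66435475   90.        ] 9.794850059369159
ptr [ 628.1669563  -176.87967059   80.        ] 11.316937221553097
ptrtail [ 555.95615568 -193.65622628   80.        ] -161.63830898697174
13.079356459887276
20.58199370788076
```

The wrist view puts the pointer at 13.1° against the tab at 13.6°, a gap of about 0.5 mm. I'll relieve the blade 8° inside its play, lift out, and check with the top camera.

{"method": "drive_tool", "body": {
  "series": [0,0,0,0,0,-0.4,0,0,0,0,0,-0.8,0,0,0,0,0,-1.1,0,0,0,0,0,-1.1]
}}

```text
t: 16.25
tool_pos: [574.4, -188.2, 160.2]
orientation: [-180.0, 0.0, 55.1]
contact_force: [-0.4, 1.4, 2.6]
grip_width: 23.5
```

{"method": "drive_tool", "body": {
  "series": [0,0,0.05,0,0,0,0,0,0.1,0,0,0,0,0,0.2,0,0,0,0,0,0.4,0,0,0,0,0,0.8,0,0,0,0,0,1.3,0,0,0,0,0,1.3,0,0,0]
}}

```text
t: 16.95
tool_pos: [575.5, -188.5, 229.8]
orientation: [179.7, -0.1, 55.2]
contact_force: [0.7, 0.1, 0.1]
grip_width: 23.5
```

{"method": "drive_tool", "body": {
  "series": [-0.2,0.84,0,0,0,-0.8,-0.4,1.68,0,0,0,-1.6,-0.6,2.52,0,0,0,-2.4,-0.84,3.36,0,0,0,-3.2,-1.05,4.2,0,0,0,-4,-1.26,5.04,0,0,0,-4.8,-1.48,5.9,0,0,0,-5.6,-1.69,6.75,0,0,0,-6.39]
}}

```text
t: 17.75
tool_pos: [489.2, 150.9, 225.5]
orientation: [180.0, -0.0, 3.8]
contact_force: [0.8, -0.8, -0.6]
grip_width: 23.7
```

{"method": "drive_tool", "body": {
  "series": [0,0,0,0,0,0,0,0,0,0,0,0,0,0,0,0,0,0,0,0,0,0,0,0]
}}

```text
t: 18.15
tool_pos: [490.3, 148.4, 225.2]
orientation: [180.0, -0.0, 4.1]
contact_force: [0.1, 0.2, -1.5]
grip_width: 23.7
```

Run:
```python
from h import *;import pickle
s=read_state();print(s['t'],s['tool_pos'],s['orientation'],s['contact_force'])
w=cam("wrist");t=snapshot("top");S=snapshot("scene");pickle.dump((w,t,S),open("pics/m1.pkl","wb"))
a=cv2.resize(t['img'][180:260,385:465,::-1],(400,400),interpolation=cv2.INTER_CUBIC)
b=cv2.resize(S['img'][295:375,225:305,::-1],(400,400),interpolation=cv2.INTER_CUBIC)
cv2.imwrite("pics/m1.png",np.hstack([a,b]))
crop(w,270,200,110,100,6,"pics/m1w.png")
```

```text
18.15 [490.33410391 148.37277119 225.20681523] [ 1.79987914e+02 -4.42881247e-04  4.07666432e+00] [ 0.10618575  0.21659651 -1.45806122]
```

View pics/m1.png

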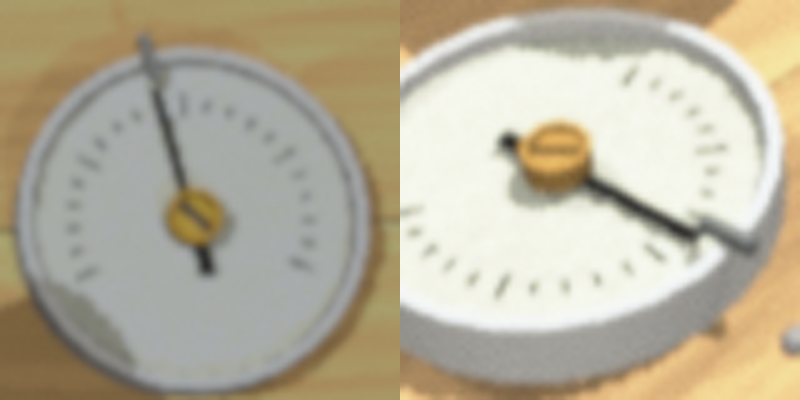

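View pics/m1w.png

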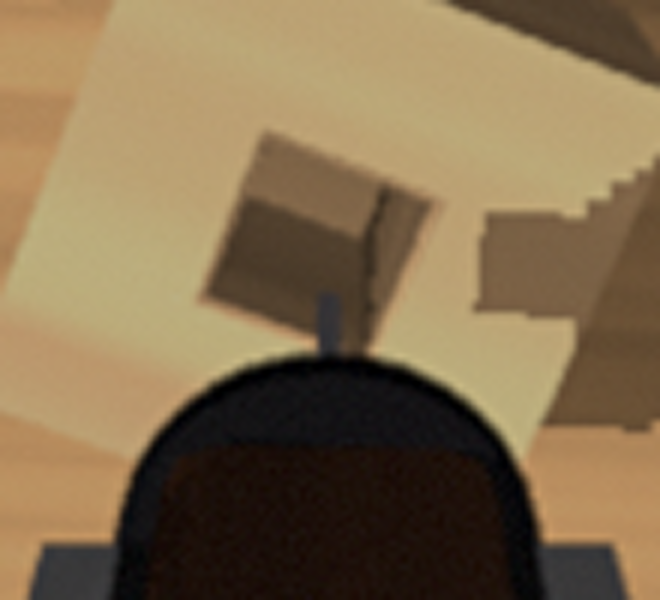

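Run:
```python
from h import *;import pickle
w,t,S=pickle.load(open("pics/m1.pkl","rb"))
a=cv2.resize(t['img'][183:228,398:443,::-1],(400,400),interpolation=cv2.INTER_CUBIC)
b=cv2.resize(S['img'][325:355,260:290,::-1],(400,400),interpolation=cv2.INTER_CUBIC)
cv2.imwrite("pics/m2.png",np.hstack([a,b]))
```

```text
(no output)
```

View pics/m2.png

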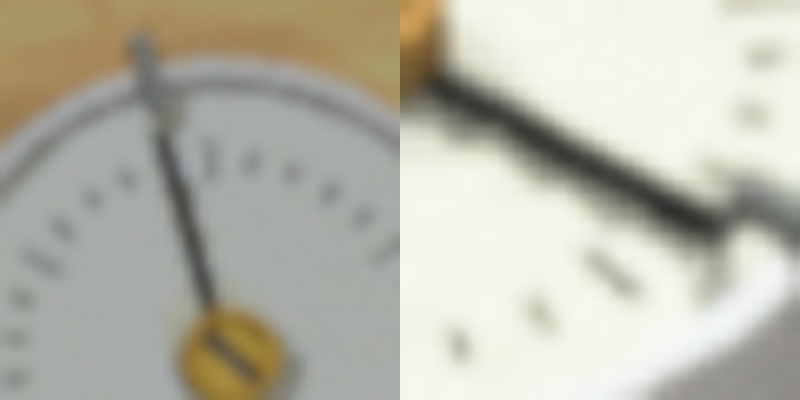

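Run:
```python
from h import *;import pickle
w,t,S=pickle.load(open("pics/m1.pkl","rb"))
k=400/45
g=lambda x,y,z:ray(t,(398+(x+.5)/k-.5,183+(y+.5)/k-.5),z)
c=g(232,358,88)
A=lambda p,q:np.degrees(np.arctan2(*(q-p)[1::-1]))
print("c",c,"tab",g(161,120,90),A(c,g(161,120,90)),A(g(161,120,90),g(139,42,90)),"ptr",A(c,g(162,138,80)),A(g(208,300,80),g(162,138,80)))
# darkness centroid profiles
for z,r,lab in((80,52,'ptr'),(80,48,'ptr'),(80,40,'ptr'),(80,30,'ptr'),(90,59,'tab'),(90,63,'tab'),(90,72,'tab')):
  out=[]
  for C in((573.6,-187.8),):
    th=np.radians(np.arange(-5,30,.25));v=[]
    gray=cv2.cvtColor(t['img'],cv2.COLOR_RGB2GRAY).astype(np.float32)
    uv=np.array([proj(t,(C[0]+r*np.cos(a),C[1]+r*np.sin(a),z)) for a in th],np.float32)
    v=cv2.remap(gray,uv[None,:,0].copy(),uv[None,:,1].copy(),cv2.INTER_LINEAR)[0]
    i=v.argmin();wt=np.clip(v.min()*0.5+np.median(v)*0.5-v,0,None);wt[abs(np.arange(len(v))-i)>24]=0
    print(lab,r,v.min(),np.median(v),np.degrees((wt*th).sum()/wt.sum()))
k=6
q=lambda x,y,z:ray(w,(270+(x+.5)/k-.5,200+(y+.5)/k-.5),z)
h=[q(268,132,112),q(440,203,112),q(200,298,112)];print("hole",(h[1]+h[2])/2,np.linalg.norm(h[1]-h[0]),np.linalg.norm(h[2]-h[0]))
Tw=w["T"]@np.linalg.inv(w["mount"]);print("tool",Tw[:3,3],proj(w,(Tw@[6,0,79,1])[:3]),"seen",270+327/6,200+293/6)
```

```text
c [ 573.58255784 -187.3654674    88.        ] tab [ 628.19111698 -173.9786234    90.        ] 13.773968396412512 12.460969662445015 ptr 12.396625741001777 12.56777050816319
ptr 52 87.24512 163.16602 13.033173413775874
ptr 48 93.0 154.5625 13.056626398009728
ptr 40 77.5 165.99414 12.515529079999446
ptr 30 79.125 158.15625 12.694231604886662
tab 59 114.1875 160.65918 12.970008149201812
tab 63 108.0 134.99219 14.244441521853492
tab 72 112.8584 136.74121 14.004461410510622
hole [489.00866036 148.83511528 112.        ] 19.98732344344286 19.99660130974048
tool [490.33410391 148.37277119 225.20681523] [323.58812607 246.44117189] seen 324.5 248.83333333333334
```

The top view has the pointer at about 12.8° against the tab at 13–13.9°, so the pointer's end is under the tab's inner end to within about 1°. The hole is 18 mm-ish square, centred at (489.0,148.8). Lowering the screwdriver into it.

{"method": "drive_tool", "body": {
  "series": [0,0.016,-0.3,0,0,0,0,0.016,-0.5,0,0,0,0,0.016,-0.7,0,0,0,0,0.016,-0.9,0,0,0,0,0.016,-0.9,0,0,0]
}}

```text
t: 18.8
tool_pos: [489.4, 150.1, 178.3]
orientation: [180.0, 0.1, 4.1]
contact_force: [0.0, -0.1, -0.5]
grip_width: 23.2
```

{"method": "drive_tool", "body": {
  "series": [0,0,-0.2,0,0,0,0,0,-0.4,0,0,0,0,0,-0.54,0,0,0,0,0,-0.62,0,0,0,0,0,-0.62,0,0,0]
}}

```text
t: 19.3
tool_pos: [489.8, 150.2, 148.5]
orientation: [180.0, 0.0, 4.1]
contact_force: [0.7, -0.4, -0.6]
grip_width: 23.5
```

{"method": "drive_tool", "body": {
  "series": [0,0,-0.015,0,0,0,0,0,-0.03,0,0,0,0,0,-0.03,0,0,0]
}}

```text
t: 19.6
tool_pos: [490.1, 150.2, 147.9]
orientation: [-180.0, -0.0, 4.1]
contact_force: [0.1, -0.1, -0.1]
grip_width: 23.5
```

{"method": "drive_tool", "body": {
  "series": [0,0,-0.015,0,0,0,0,0,-0.025,0,0,0,0,0,-0.025,0,0,0]
}}

```text
t: 19.9
tool_pos: [490.0, 150.2, 146.4]
orientation: [-180.0, 0.0, 4.1]
contact_force: [-0.7, -0.6, -0.6]
grip_width: 23.6
```

{"method": "drive_tool", "body": {
  "series": [0,0,-0.01,0,0,0,0,0,-0.015,0,0,0,0,0,-0.015,0,0,0]
}}

```text
t: 20.2
tool_pos: [490.1, 150.2, 146.0]
orientation: [-180.0, -0.0, 4.1]
contact_force: [-1.7, -0.3, 3.7]
grip_width: 23.4
```

The flange touches at TCP z = 146.0, the same height as at the pick. Opening.

{"method": "drive_tool", "body": {
  "series": [0,0,0,0,0,0,0,0,0,0,0,0,0,0,0,0,0,0,0,0,0,0,0,0,0,0,0,0,0,0,0,0,0,0,0,0],
  "claw": 80
}}

```text
t: 20.8
tool_pos: [490.0, 150.2, 145.7]
orientation: [-180.0, 0.0, 4.1]
contact_force: [0.6, -0.4, 0.7]
grip_width: 79.9
```

{"method": "drive_tool", "body": {
  "series": [0,0,0.2,0,0,0,0,0,0.6,0,0,0,0,0,1.2,0,0,0,0,0,2,0,0,0,0,0,2.8,0,0,0,0,0,3,0,0,0,0,0,3,0,0,0]
}}

```text
t: 21.5
tool_pos: [490.4, 150.3, 297.9]
orientation: [-180.0, -0.2, 4.1]
contact_force: [-0.1, -0.1, -0.3]
grip_width: 80.0
```

Run:
```python
from h import *;import pickle
s=read_state();print(s['t'],s['tool_pos'],s['contact_force'],s['grip_width'])
w=cam("wrist");t=snapshot("top");S=snapshot("scene");pickle.dump((w,t,S),open("pics/f1.pkl","wb"))
cv2.imwrite("pics/f1s.png",S['img'][:,:,::-1]);crop(w,240,120,160,150,4,"pics/f1w.png")
```

```text
21.5 [490.37079699 150.30316819 297.94952488] [-0.13595177 -0.09203283 -0.29613838] 80.02842242761243
```

View pics/f1s.png

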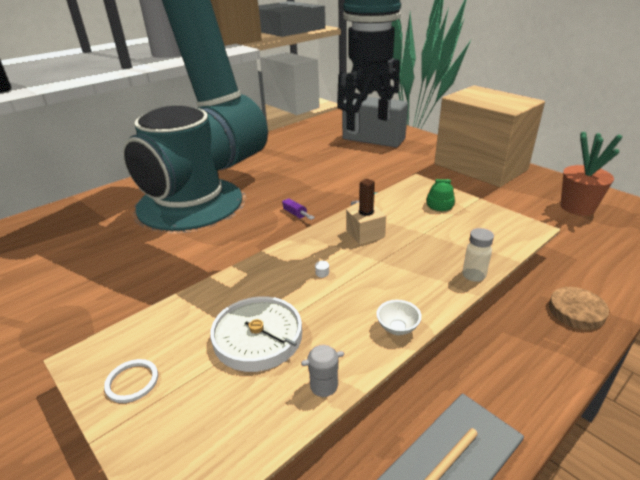

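View pics/f1w.png

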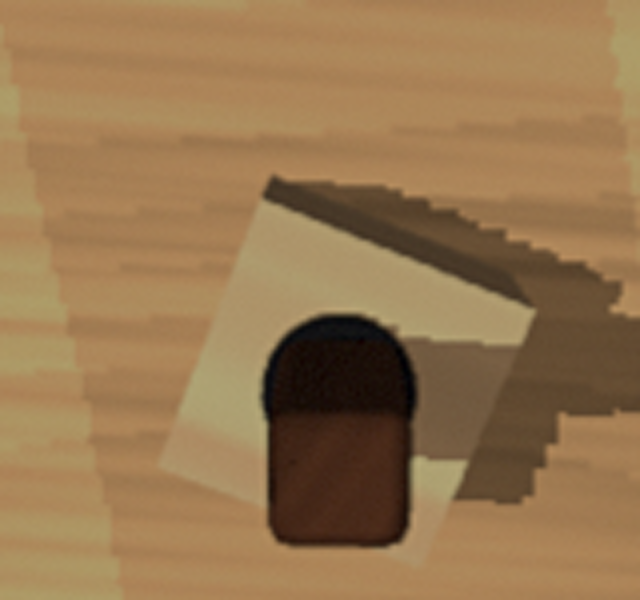

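The screwdriver stands upright in the stand with its flange flat. The purple and turquoise decoys on the table now lie down. They were already lying in my t = 2.35 s wrist picture, before I had touched anything. I'll check the bystanders by image difference.

Run:
```python
from h import *;import pickle
w,t,S=pickle.load(open("pics/f1.pkl","rb"))
s0=cv2.imread("pics/scene0.png");t0=cv2.imread("pics/top0.png")
g=lambda a:cv2.cvtColor(a,cv2.COLOR_BGR2GRAY).astype(np.float32)
for nm,x0,x1,boxes in(("scene",s0,S['img'][:,:,::-1],dict(ring=(100,355,165,408),crusher=(298,338,350,400),dish=(370,295,428,342),knob=(310,256,334,282),jar=(460,225,498,285),timer=(422,174,460,216),stand=(344,175,390,245))),):
  for n,(a,b,c,d) in boxes.items():
    (dx,dy),r=cv2.phaseCorrelate(g(x0[b:d,a:c]),g(x1[b:d,a:c]));print(n,round(dx,2),round(dy,2),round(r,2),np.abs(g(x0[b:d,a:c])-g(x1[b:d,a:c])).mean())
d1=cv2.resize(S['img'][165:265,300:400,::-1],(400,400),interpolation=cv2.INTER_CUBIC);d2=cv2.resize(t['img'][175:275,375:475,::-1],(400,400),interpolation=cv2.INTER_CUBIC)
cv2.imwrite("pics/f2.png",np.hstack([d1,d2]))
```

```text
ring -0.04 -0.04 0.91 15.151814
crusher -0.05 0.01 0.94 1.4705335
dish 0.01 0.04 0.98 3.696625
knob -0.06 1.03 0.66 20.711538
jar -0.14 -0.11 0.92 7.8763156
timer -0.02 0.58 1.0 1.7418547
stand 0.18 0.05 0.92 8.630745
```

View pics/f2.png

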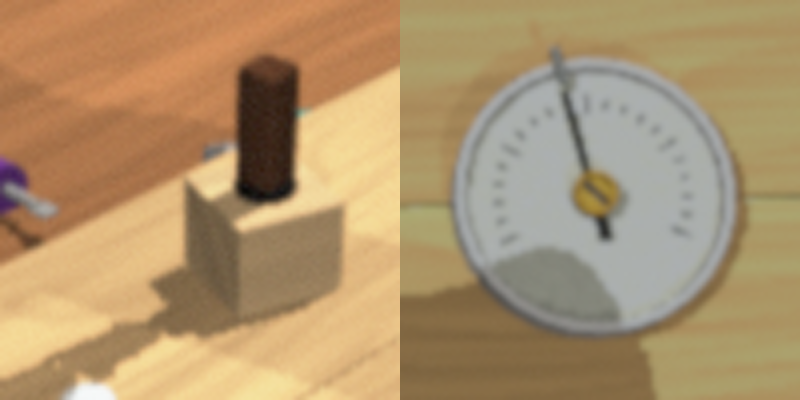

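The pointer lines up with the tab, the screwdriver is home, and the bystanders haven't moved (the knob's 1 px reading is the arm's shadow on it). Handing in.

```bash
python3 -c "
from cell import hand_in,read_state
print(read_state()['t']);print(hand_in())"
```

```text
21.65
the job is handed in; nothing more can be done
None
```

The thermometer is set and the job handed in at 21.65 s: the pointer's end lies under the grey tab and the screwdriver is back in its stand. I took the brown-handled screwdriver and rested its blade on the head at about 1.5 N. I turned it counter-clockwise until the push fell off, then lowered it 4 mm to the slot floor. I turned the pointer about 96°, backed the blade off inside its play, lifted out, and let go of the screwdriver in the stand.

**Last checks**
- **Pointer:** the wrist view put it at 13.1° with the tab at 13.6°. The top view gave about 12.8° against 13–14°, so it may be up to about 1° short, and I left it there. The coarser scene camera read it about 1.5° past the tab, which disagrees in sign.
- **Forces:** the highest readings were about 3.7 N downward, as the flange met the stand, and about 5 N sideways while turning. Readings were taken at the end of each move only.
- **Screwdriver:** the flange met the stand at the same tool height as at the pick (146.0 mm). It stands upright and released, with the gripper clear.
- **Shelf things:** image comparison showed no movement of the ring, crusher, dish or jar. The egg timer and the knob read shifts of 0.6 and 1 pixel; I took the knob's for shadow and did not check either further.
- **Off the shelf:** the purple and turquoise look-alikes stood upright on the table at the start and are now lying down. They already lay like that in the 2.35 s picture, before the arm had touched anything.

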